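# Hang the lint filter on the drying stand, refit the timer knob and hold it down

### The arm

A 6-joint arm with a two-finger parallel gripper is mounted at the origin on the work surface. World frame = base frame: x ahead of the robot, y to its left, z up, the work surface at z = 0. Lengths are in m, angles in degrees, forces in N, time in s.
With the tool pointing down it reaches from about 0.375 to 0.9 m from the base axis. Payload 3.1 kg.
Tool frame: the origin (TCP) lies on the centre line of the jaws, within the pads' length; the fingertips stand 8 mm ahead of it and the grasp point (between the pads) lies 11 mm behind it; z points along the fingers, y is the line along which they close (so a half turn about z gives the same grasp; the last joint's range is limited). The gripper opens to 87 mm and grips with 3 to 60 N. Pads are 19 mm wide; open, the fingers measure 117 mm over their backs; the gripper's body (75 mm by 190 mm) begins 51 mm behind the grasp point.
Start: joints at [-73.94, 30.224, 82.088, -0, 67.689, -10.227], TCP at [0.277, -0.56, 0.231] pointing down, gripper open.
Joint ranges: [-176.69, 176.69], [-43.24, 126.21], [12.49, 139.97], [-82, 262], [0, 151.66], [-163.58, 163.58]. Speed limits (degrees/s): [159.86, 159.86, 180, 180, 180, 180].

### API

Orientations are given as a 3x3 rotation matrix whose columns are the frame's x, y, z axes.
In Python, from rig import * gives the robot as it stands.
- The arm moves only by the tool step_arm, never from a script. Its argument "targets" is a list of rows, each a list of 5 numbers: the opening, from -1 (shut) to 1 (fully open), then the shift along the world's x, y, z normalised to -1 to 1, where 1 is 0.25 m, then the turn about the world's z normalised to -1 to 1, where 1 is 180 degrees. In form: [[fingers, x, y, z, turn], ...]. A call has 1 to 20 rows; each row is the pose to reach, as a shift and turn from the pose commanded when the call began, turning the shorter way round; what a row does not reach only later rows make up. A row lasts 1/10 s, in which the tool goes at most 50 mm and 8.59 degrees, less where a joint would pass 70% of its speed; a pose out of reach is approached as far as the arm can. A call with a number of a shift or a turn outside -1 to 1 is refused whole. A call with a gripper value outside its range is refused whole. The fingers move at their own pace and stop on an object; the grip force is fixed at half the most. Time passes only in rows, so rows that repeat a pose let the fingers close. It gives the time, the measured TCP pose, the force, the opening and the grip force at its end, in the units of the state.
- read_state(): the state, without advancing time (a new reading comes with each control period).
- capture(name): name is "scene" or "side" or "wrist"; returns a dict with "color" (480x640x3 uint8, red, green, blue), "mtx" (3x3 intrinsics, pixels), "k1" (the pictures are not rectified: a ray, as slopes to the right and down, at radius r is drawn at 1 + k1 r^2 times it, then the intrinsics apply), "pose" (4x4, takes a point from camera to world coordinates). Camera axes: x right, y down, z forward; pixel columns grow to the right and rows downward; lengths in m; the calibration is good to about 2 mm. A picture is of the moment at which its call begins. There is no depth.
- hand_in(): hands the job in; it is judged then, once.
The state is a dict: "time_s": time; "joint_positions": joint angles; "qvel": joint speeds; "tau": joint torques, N m; "position": TCP position; "tcp_rot": TCP orientation; "force": force on the tool from outside, world axes, zero at the start; "moment": the same for the moment, N m; "opening": opening from 0.0 (shut) to 1.0 (fully open); "grasp_force": force on a finger pad.
Only numpy, scipy, OpenCV 4.12 (cv2) and the standard library are available. Lean on these libraries where they do the work, as an engineer would, in place of code of your own. Each camera call takes 0.05 s, during which the arm holds its last target. There are 200 camera calls.

### The job

Start drying the washed lint filter: hang it astride the rail of the drying stand, one leaf on each side, near the middle of the rail, and let go of it. Then fit the loose timer knob on the stand's D-shaped spindle, turned so that its flat matches, push it fully home, and press it down against its spring to start the fan. Finish with your gripper still holding the knob pressed down, the filter still hanging on the rail, and the other things on the worktop left where they are.

Things in the scene. Friction and masses are not known exactly. Their poses are not given: they have to be found in the camera images.
- stand: warm-air drying stand, fixed: a low white fan base 180 (x) x 380 (y) x 60 mm high. Origin: centre of its underside on the worktop; its front faces its own -x. On top, seen from the front (robot's side): the steel rail on the left part (+y); on the right part (-y) the control deck with a round black dial plate and the timer spindle.
- rail: the stand's drying rail as a piece: an inverted U of 14 mm round steel tube, fixed on the base. Origin: between the feet of the two end posts, on the base's top, 105 mm straight below rail_mid; y along the bar, z up. End posts 210 mm apart.
- rail_mid (a point): middle of the bar's axis: a horizontal round bar 14 mm thick along this frame's y, 165 mm above the worktop, straight for 87 mm either side of this point, then bending down into the end posts. z up. The base's top is 105 mm below.
- filter: tumble dryer's lint filter, grey, 100 to 160 g, one rigid piece like a steep tent, standing on its leaf feet: two mesh leaves 120 mm long (y), 80 high, 4 thick, splayed from a spine on top (inside gap 18 mm under the spine, 64 at the feet; 73 overall in x). Origin: centre of the underside, between the feet; z up.
- filter_spine (a point): centre of the underside of the filter's spine, 80 mm above the filter's origin: this comes to lie on the rail. Axes as the filter. The spine plate above it is 26 mm wide (x), 6 mm thick.
- filter_tab (a point): centre of the finger tab on top of the filter, 99 mm above the filter's origin. Axes as the filter. The tab is 14 mm thick (x), 56 mm long (y), 26 mm high (86 to 112 mm above the origin): grasp it here, across x.
- knob: the timer's loose white knob, 35 to 55 g, lying bore down on the worktop: a round skirt 54 mm across and 10 mm high, on it a bar grip 48 mm long (x) and 26 mm wide (y), up to 32 mm above the underside. Origin: centre of the underside, on the bore's axis; z up. The black index line and the pointed end of the bar are on its +x side.
- knob_seat (a point): closed end of the knob's D-shaped bore, on its axis, 16 mm above the underside. Axes as the knob. The bore opens in the underside, is 16 mm deep, 15.8 mm round, with a flat 4.0 mm from the axis on the +x side (under the index line).
- spindle_tip (a point): tip of the timer's vertical steel D-spindle, on its axis, 84 mm above the worktop and 24 mm above the deck; 14 mm round, flat 3.2 mm from the axis, last 3 mm chamfered. The flat faces this frame's +x: the knob fits when its index line points that way, within 7 degrees. Turns stiffly (0.15 N m). At stand x -30, y -125 mm. Knob seated: bore end on this tip, underside 8 mm above the deck.
- timer_press (a joint): travel of the push-to-start spindle in m: 0 up, 0.005 fully down at its stop. Sprung: about 3 N starts it moving, 7 N at the stop; it comes up when let go. The fan runs only while it is down beyond 3.5 mm. The knob pushed down on the spindle moves it.
- peg_a: bystander: a wooden clothes peg, 72 x 18 x 11 mm, lying flat; origin: centre of its underside. To be left where it is.
- peg_b: bystander: a second wooden clothes peg, 72 x 18 x 11 mm, lying flat; origin: centre of its underside. To be left where it is.
- dosing_cup: bystander: an open, pale plastic dosing cup, 62 mm across, 42 mm high, standing; origin: centre of its underside. To be left where it is.
- stain_jar: bystander: a small closed jar with a white lid, 54 mm across, 55 mm high, standing; origin: centre of its underside. To be left where it is.
- torch: bystander: a black hand torch, about 150 mm long and 42 mm across, lying flat; origin: centre of its underside. To be left where it is.
- brush: bystander: a wooden scrubbing brush, 150 x 55 x 42 mm, bristles down; origin: centre of its underside. To be left where it is.
Things that resemble listed ones, but are neither listed nor needed, are in the scene too. Leave any green or turquoise look-alike of the filter alone. What is shaped like the knob but brown is not meant.

How it is judged:
By the outcome, as a careful person would: the job done as asked, in the order asked, and still so for the second after the job is handed in, while the arm keeps its last pose, push and grip.
It also fails if it takes over 67 s, if anything falls off the work surface, if the arm or the gripper's body presses on something with over 40 N, if the wrist force passes 120 N, or if a joint passes its speed limit or range.

## Working session

There is one attempt and no reset: what is moved stays moved. The work goes in short steps, Python scripts to look and compute and a tool call to move; the robot and the scene stay as the last step left them, time stands still between calls to the robot, and variables do not carry over. Pictures are saved under pics/ and viewed, at most 10 in all, crops included, and the job is handed in when it is done.

Besides the shell and the picture viewer there is one more tool, called after "Request:" in YAML: its name, and indented under it one key for each argument. step_arm: Moves the arm, as the interface text tells. Scaled input: -1 to 1 covers 0.25 m each way for a shift and 180 degrees each way for a turn. Its arguments: {"type":"object","properties":{"targets":{"type":"array","items":{"type":"array","items":{"type":"number"}}}},"required":["targets"]}

```bash
mkdir -p pics
cat > h.py <<'E'
from rig import *
import numpy as np, cv2
def save(n,f):
    c=capture(n); cv2.imwrite(f"pics/{f}.png",c["color"][:,:,::-1]); np.savez(f"pics/{f}.npz",**{k:np.array(v) for k,v in c.items()}); return c
def load(f): return np.load(f"pics/{f}.npz")
def ray(c,u,v):
    K=c["mtx"]; k=float(c["k1"]); d=np.array([(u-K[0,2])/K[0,0],(v-K[1,2])/K[1,1]]); s=d.copy()
    for _ in range(30): s=d/(1+k*(s@s))
    P=c["pose"]; return P[:3,3],P[:3,:3]@np.r_[s,1]
def onz(c,u,v,z):
    o,d=ray(c,u,v); return o+d*(z-o[2])/d[2]
def proj(c,p):
    P=c["pose"]; q=P[:3,:3].T@(np.array(p)-P[:3,3]); s=q[:2]/q[2]; s=s*(1+float(c["k1"])*(s@s)); K=c["mtx"]
    return np.array([K[0,0]*s[0]+K[0,2],K[1,1]*s[1]+K[1,2]])
def tri(a,pa,b,pb):
    (o,d),(p,e)=ray(a,*pa),ray(b,*pb); t=np.linalg.lstsq(np.c_[d,-e],p-o,rcond=None)[0]
    x,y=o+d*t[0],p+e*t[1]; return (x+y)/2,np.linalg.norm(x-y)
E
python3 - <<'E'
from h import *
for n in("scene","side","wrist"):
    c=save(n,n+"0"); print(n,c["pose"].round(3).tolist(),c["k1"])
s=read_state(); print(s["position"],s["tcp_rot"],s["opening"],s["time_s"])
E
```

```text
scene [[-0.408, 0.778, -0.477, 0.909], [0.913, 0.352, -0.207, 0.169], [0.007, -0.519, -0.855, 0.922], [0.0, 0.0, 0.0, 1.0]] 0.03521298428474611
side [[0.859, -0.347, 0.377, 0.024], [-0.513, -0.592, 0.622, -0.726], [0.007, -0.727, -0.687, 0.884], [0.0, 0.0, 0.0, 1.0]] -0.10219216603747136
wrist [[0.442, -0.866, -0.236, 0.34], [-0.897, -0.427, -0.113, -0.528], [-0.002, 0.262, -0.965, 0.384], [0.0, 0.0, 0.0, 1.0]] -0.04530323026229106
[ 0.27668188 -0.55980901  0.22978085] [[ 8.96556644e-01  4.42928828e-01 -4.88170068e-04]
 [ 4.42929006e-01 -8.96555211e-01  1.62729647e-03]
 [ 2.83105101e-04 -1.67518815e-03 -9.99998557e-01]] 0.9991251629868447 0.15
```

View pics/scene0.png

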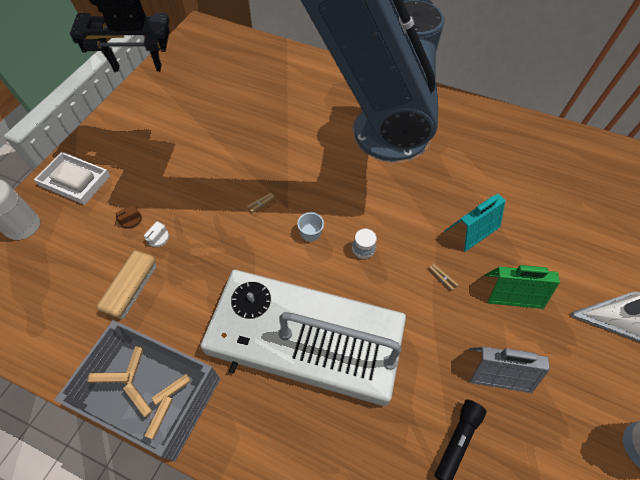

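View pics/side0.png

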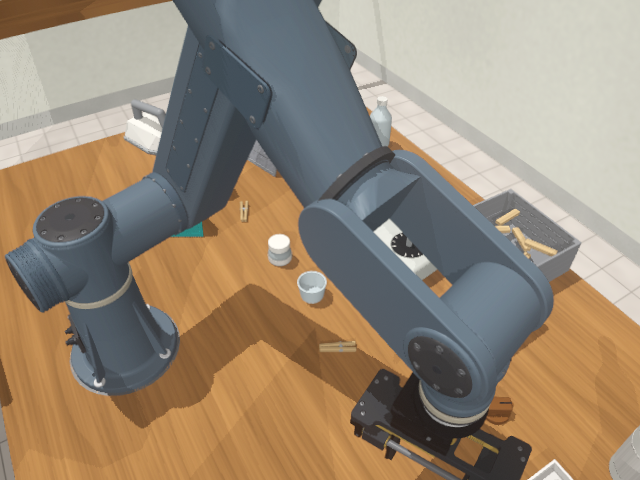

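The scene picture shows the filter look-alikes: turquoise (483,222), green (523,287) and grey (510,369). The knob-like things are white (156,234) and brown (128,217). By the description I want the grey filter and the white knob. The side view is mostly blocked by the arm. Next is a close crop check.

Run:
```python
from h import *
c=load("scene0"); im=c["color"][:,:,::-1]
a=cv2.resize(im[335:405,455:565],(440,280),interpolation=2)
b=cv2.resize(im[205:255,110:185],(300,200),interpolation=2)
d=cv2.resize(im[270:330,215:290],(375,300),interpolation=2)
o=np.zeros((600,800,3),np.uint8); o[:280,:440]=a; o[:200,450:750]=b; o[290:590,:375]=d
cv2.imwrite("pics/crop0.png",o)
for n,u,v,z in[("tab",519,354,.112),("knob",156,234,.02),("dial",250,299,.06),("tip",250,296,.084),("railL",286,318,.165),("railR",396,347,.165)]: print(n,onz(c,u,v,z).round(3))
```

```text
tab [0.535 0.411 0.112]
knob [ 0.557 -0.39   0.02 ]
dial [ 0.624 -0.1    0.06 ]
tip [ 0.627 -0.095  0.084]
railL [0.665 0.008 0.165]
railR [0.634 0.203 0.165]
```

View pics/crop0.png

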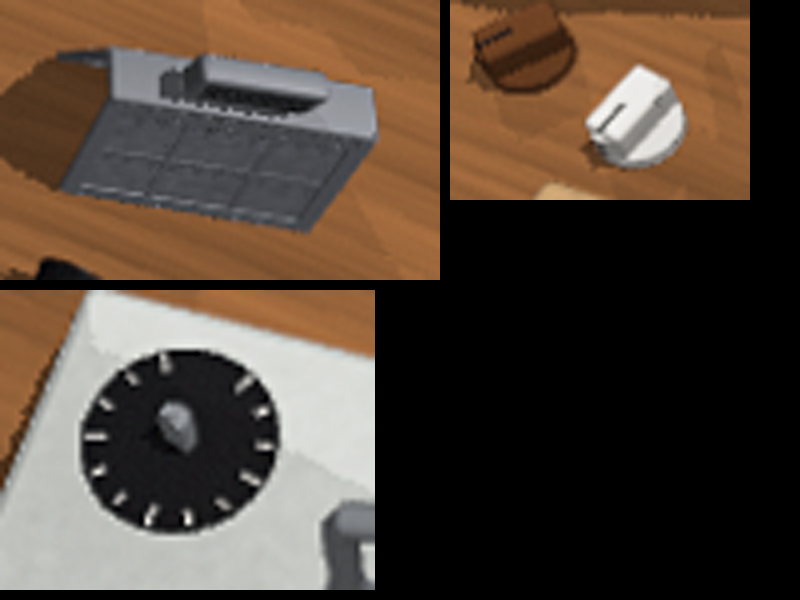

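The crop confirms the choices: the filter is grey with its tab at full-image pixel (519,354), and the white knob's index line points down-left. The spindle is at about (250,296). I'll look from closer with the wrist camera on the way.

Request:
step_arm:
  targets:
    - [1,0.88,0.56,0.1,0]
    - [1,0.88,0.56,0.1,0]
    - [1,0.88,0.56,0.1,0]
    - [1,0.88,0.56,0.1,0]
    - [1,0.88,0.56,0.1,0]
    - [1,0.88,0.56,0.1,0]
    - [1,0.88,0.56,0.1,0]
    - [1,0.88,0.56,0.1,0]
    - [1,0.88,0.56,0.1,0]

```text
time_s: 1.05
position: [0.4951, -0.4214, 0.2551]
tcp_rot: [[0.898, 0.441, -0.001], [0.441, -0.898, 0.0], [-0.001, -0.001, -1.0]]
force: [-0.2, -0.2, -0.2]
opening: 1.002
grasp_force: 0.0
```

Run:
```python
from h import *
save("wrist","wk"); s=read_state(); print(s["position"],s["time_s"],s["joint_positions"],s["force"])
```

```text
[ 0.49511321 -0.42158195  0.25517693] 1.1 [-5.02283958e+01  3.08585236e+01  7.65935764e+01 -3.10435657e-02
  7.26018903e+01  1.36397694e+01] [-0.9356209  -0.42657353 -0.16209134]
```

Request:
step_arm:
  targets:
    - [1,0.24,1,0,0]
    - [1,0.24,1,0,0]
    - [1,0.24,1,0,0]
    - [1,0.24,1,0,0]
    - [1,0.24,1,0,0]
    - [1,0.24,1,0,0]
    - [1,0.24,1,0,0]
    - [1,0.24,1,0,0]
    - [1,0.24,1,0,0]

```text
time_s: 2.0
position: [0.5565, -0.1726, 0.2555]
tcp_rot: [[0.898, 0.44, 0.0], [0.44, -0.898, -0.001], [-0.0, 0.001, -1.0]]
force: [0.4, 0.8, -0.3]
opening: 1.0
grasp_force: 0.0
```

Run:
```python
from h import *
a=load("wk"); b=save("wrist","wd"); s=read_state(); print(s["position"],s["time_s"],s["joint_positions"])
print(proj(a,[.557,-.39,.02]),proj(b,[.626,-.097,.084]))
o=np.hstack([cv2.resize(x["color"][:,:,::-1],(400,300),interpolation=3) for x in(a,b)])
def cr(x,p):
    u,v=np.clip(p.astype(int),[80,60],[560,420]); return cv2.resize(x["color"][v-60:v+60,u-80:u+80,::-1],(400,300),interpolation=2)
o=np.vstack([o,np.hstack([cr(a,proj(a,[.557,-.39,.02])),cr(b,proj(b,[.626,-.097,.084]))])])
cv2.imwrite("pics/w1.png",o)
```

```text
[ 0.5564848  -0.17242154  0.25545874] 2.05 [-2.81882329e+01  2.53342887e+01  8.67022449e+01 -2.19950917e-02
  6.79530757e+01  3.56946215e+01]
[321.24723012 143.05207951] [279.20233833 112.73606764]
```

View pics/w1.png

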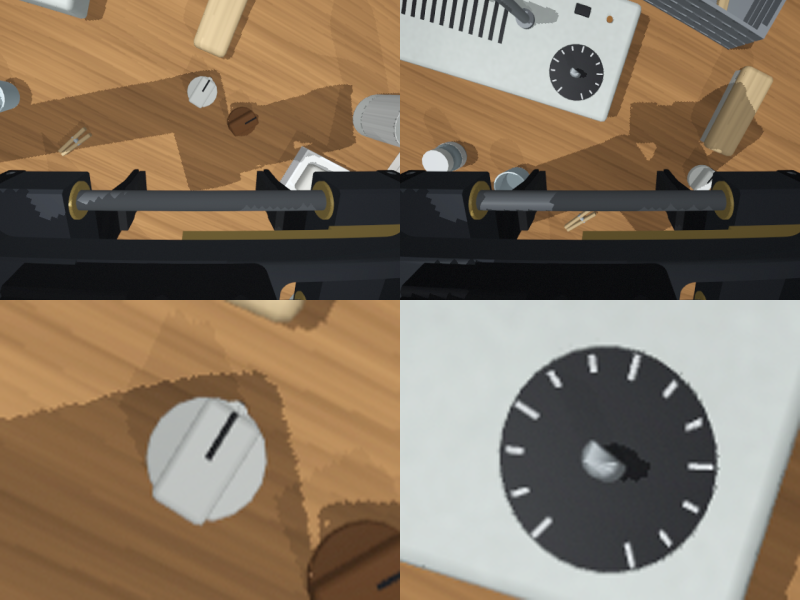

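The knob's index line and the D-spindle are both visible. In the lower-right crop, the spindle's straight edge runs from (590,442) to (628,465). I'll move closer over the spindle to measure the flat.

Request:
step_arm:
  targets:
    - [1,0.02,0.16,-0.52,0]
    - [1,0.02,0.16,-0.52,0]
    - [1,0.02,0.16,-0.52,0]
    - [1,0.02,0.16,-0.52,0]
    - [1,0.02,0.16,-0.52,0]
    - [1,0.02,0.16,-0.52,0]
    - [1,0.02,0.16,-0.52,0]

```text
time_s: 2.75
position: [0.5634, -0.1319, 0.1279]
tcp_rot: [[0.897, 0.442, 0.005], [0.442, -0.897, -0.002], [0.003, 0.004, -1.0]]
force: [0.2, 0.2, 0.5]
opening: 0.999
grasp_force: 0.0
```

Run:
```python
from h import *
b=save("wrist","ws"); a=load("wk"); d=load("wd"); s=load("scene0"); print(read_state()["position"],b["pose"][:3,3],b["mtx"][0,0])
def cr(x,p,r,w):
    u,v=np.clip(p.astype(int),r,[639-r,479-r]); return cv2.resize(x["color"][v-r:v+r,u-r:u+r,::-1],(w,w),interpolation=2),(u-r,v-r)
p=proj(b,[.626,-.097,.084]); i,o=cr(b,p,40,400); print("org",o)
p=proj(a,[.557,-.39,.03]); j,o2=cr(a,p,30,400); print(o2)
cv2.imwrite("pics/sp.png",np.hstack([i,j]))
```

```text
[ 0.56317375 -0.13165482  0.12768593] [ 0.62614329 -0.10009604  0.28261384] 354.7326273541935
org (np.int64(274), np.int64(100))
(np.int64(291), np.int64(113))
```

View pics/sp.png

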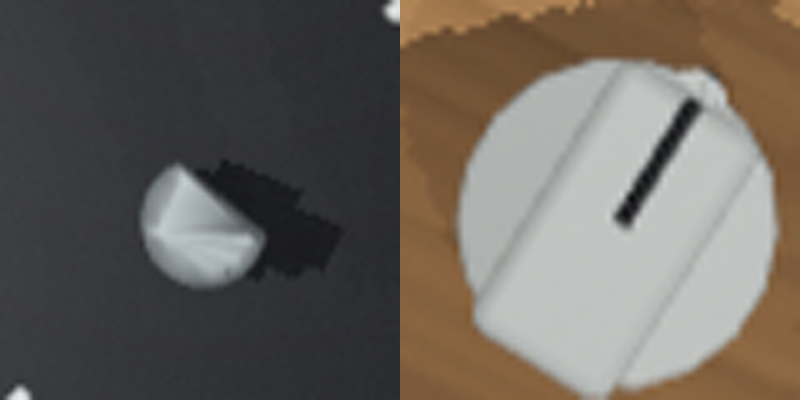

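The flat's edge runs from crop pixel (178,163) to (265,233), facing upper right. The knob's index line runs from (225,218) to (292,103) in the right crop, and its skirt is centred near (218,224).

Run:
```python
from h import *
b=load("ws");a=load("wk");s=load("scene0");d=load("wd")
f=lambda p,q:np.array(p)/5+[274,100]
P,Q=[onz(b,*f(p,0),.082) for p in[(178,163),(265,233)]]
e=Q-P; n=np.array([-e[1],e[0]]); C=onz(b,*f((203,227),0),.075)
n*=np.sign(n@((P+Q)/2-C)[:2]); print("flat",P,Q,np.linalg.norm(e),"dir",np.degrees(np.arctan2(n[1],n[0])),"C",C)
# spindle mask fits
im=b["color"].astype(int); m=(im.sum(2)>210).astype(np.uint8); m[:,:]*=1
sub=m[125:165,295:335]; cn=max(cv2.findContours(sub,0,1)[0],key=cv2.contourArea); cn=cn[:,0]+[295,125]
W=np.array([onz(b,*p,.075)[:2] for p in cn]); print("W",W.min(0),W.max(0))
# dial plate
for nm,c,g in(("ws",b,None),("wd",d,None)):
    im=c["color"]; m=((im.max(2)<75)).astype(np.uint8); m=cv2.morphologyEx(m,2,np.ones((3,3)))
    p=proj(c,[.626,-.097,.06])
    for k in cv2.findContours(m,0,1)[0]:
        if cv2.pointPolygonTest(k,(float(p[0]),float(p[1])),True)>-5 and len(k)>20:
            h=cv2.convexHull(k)[:,0]; w=np.array([onz(c,*q,.0615)[:2] for q in h]).astype(np.float32); print(nm,cv2.minEnclosingCircle(w))
g=lambda p:np.array(p)/6.667+[291,113]
I,J=onz(a,*g((225,218)),.032),onz(a,*g((292,103)),.032); v=J-I
print("idx",I,J,np.degrees(np.arctan2(v[1],v[0])),np.linalg.norm(v))
# skirt
im=a["color"].astype(int); m=((im.max(2)-im.min(2)<25)&(im.min(2)>120)).astype(np.uint8)
for k in cv2.findContours(m,0,1)[0]:
    if cv2.pointPolygonTest(k,tuple(map(float,g((218,224)))),True)>0:
        w=np.array([onz(a,*q[0],.010)[:2] for q in cv2.convexHull(k)]).astype(np.float32); print("skirt",cv2.minEnclosingCircle(w),w.min(0),w.max(0))
# stand outline in scene: white top
im=s["color"].astype(int); m=((im.max(2)-im.min(2)<25)&(im.min(2)>150)).astype(np.uint8); m=cv2.morphologyEx(m,3,np.ones((15,15)))
k=max(cv2.findContours(m,0,1)[0],key=cv2.contourArea); w=np.array([onz(s,*q[0],.06)[:2] for q in k]).astype(np.float32); r=cv2.minAreaRect(w); print("stand",r,cv2.boxPoints(r))
# filter tab/spine
i,j=onz(s,482.5,347,.086),onz(s,549,357,.086); print("spine",i,j,np.linalg.norm(i-j))
print("foot", [onz(s,455+x/4,335+y/4,.0).round(3) for x,y in((62,192),(305,232))])
```

```text
flat [ 0.62858784 -0.09244877  0.082     ] [ 0.62610451 -0.10425036  0.082     ] 0.012060041569989854 dir -11.88301760598768 C [ 0.62359449 -0.09777784  0.075     ]
W [ 0.61687716 -0.10445676] [ 0.62881875 -0.09011057]
ws ((0.6242560148239136, -0.09740600734949112), 0.04071761295199394)
wd ((0.6247269511222839, -0.09759314358234406), 0.04050743207335472)
idx [ 0.55625811 -0.3944191   0.032     ] [ 0.57618194 -0.39605425  0.032     ] -4.691748122600684 0.01999082300223552
skirt ((0.5544668436050415, -0.39363816380500793), 0.028155570849776268) [ 0.52726454 -0.4195622 ] [ 0.58237994 -0.36740512]
stand ((0.6372350454330444, 0.031082838773727417), (0.17531484365463257, 0.37486112117767334), 8.578165054321289) [[ 0.52260137  0.20334183]
 [ 0.57851505 -0.16732584]
 [ 0.7518687  -0.14117615]
 [ 0.69595504  0.22949152]]
spine [0.53802855 0.35406722 0.086     ] [0.5055422  0.46978447 0.086     ] 0.12019086096770056
foot [array([0.582, 0.368, 0.   ]), array([0.551, 0.48 , 0.   ])]
```

Spindle at (0.6244, −0.0975), flat facing about −12°. Knob at (0.5548, −0.394), index at −4.7°. Gripping across the knob's bar would put the gripper body against the rail post, so I'll grip it lengthwise. Next I measure the rail and the filter.

Request:
step_arm:
  targets:
    - [1,0,0,0.4,0]
    - [1,0,0,0.72,0]
    - [1,0,0,0.72,0]
    - [1,0.35,0.65,0.72,0.4]
    - [1,0.35,0.65,0.72,0.4]
    - [1,0.35,0.65,0.72,0.4]
    - [1,0.35,0.65,0.72,0.4]
    - [1,0.35,0.65,0.72,0.4]
    - [1,0.35,0.65,0.72,0.4]
    - [1,0.35,0.65,0.72,0.4]
    - [1,0.35,0.65,0.72,0.4]
    - [1,0.35,0.65,0.72,0.4]
    - [1,0.35,0.65,0.72,0.4]
    - [1,0.35,0.65,0.72,0.4]
    - [1,0.35,0.65,0.72,0.4]

```text
time_s: 4.3
position: [0.6493, 0.032, 0.3062]
tcp_rot: [[-0.143, 0.99, 0.001], [0.99, 0.143, -0.0], [-0.0, 0.001, -1.0]]
force: [-0.7, -0.2, 0.1]
opening: 1.001
grasp_force: 0.0
```

Run:
```python
from h import *
save("wrist","wr"); s=read_state(); print(s["position"],s["time_s"],s["joint_positions"].round(1))
```

```text
[0.64930845 0.03209054 0.3059498 ] 4.35 [ -7.   28.3  73.   -0.   78.7 -15.2]
```

Request:
step_arm:
  targets:
    - [1,-0.42,0.95,0,0.04]
    - [1,-0.42,0.95,0,0.04]
    - [1,-0.42,0.95,0,0.04]
    - [1,-0.42,0.95,0,0.04]
    - [1,-0.42,0.95,0,0.04]
    - [1,-0.42,0.95,0,0.04]
    - [1,-0.42,0.95,0,0.04]
    - [1,-0.42,0.95,0,0.04]
    - [1,-0.42,0.95,0,0.04]

```text
time_s: 5.25
position: [0.5453, 0.2681, 0.3055]
tcp_rot: [[-0.265, 0.964, 0.0], [0.964, 0.265, -0.001], [-0.001, 0.0, -1.0]]
force: [0.4, -0.3, -0.8]
opening: 0.999
grasp_force: 0.0
```

Run:
```python
from h import *
b=save("wrist","wf"); a=load("wr"); s=read_state(); print(s["position"],s["time_s"],b["pose"][:3,3])
cv2.imwrite("pics/w2.png",np.hstack([a["color"][:300,120:520,::-1],b["color"][:300,120:520,::-1]]))
```

```text
[0.54528815 0.26806078 0.30547706] 5.3 [0.52576397 0.33696836 0.4599597 ]
```

View pics/w2.png

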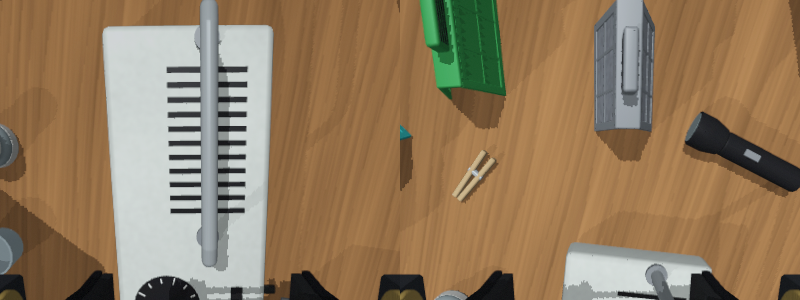

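Left crop: the rail runs from about (209,0) to (209,265). Right crop: the filter's spine spans about 613–642 across, with its tab at about (630,25–92). I'll take pixel profiles to refine both.

Run:
```python
from h import *
a=load("wr");b=load("wf")
for r in(20,48,230): print(r,a["color"][r,120+195:120+225].mean(1).astype(int))
for r in(40,75,105,125): print(r,b["color"][r,120+190:120+260].mean(1).astype(int))
print("col",b["color"][60:140,120+231].mean(1).astype(int)); print("col0",b["color"][0:60,120+231].mean(1).astype(int))
```

```text
20 [107 106 107 107  96 123 140 150 154 157 160 170 181 184 182 166 156 150
 145 138 130 120 102  93  99  98  98  96  97  96]
48 [208 209 150 112  72 124 138 149 154 157 162 170 183 190 192 173 157 152
 146 139 129 118 102 141 207 207 207 205 204 205]
230 [207 207 207 123 129 137 124 139 153 158 163 166 165 167 166 161 159 153
 147 140 129 111  94 126 127 127 127 126 127 127]
40 [111 109 112 114 105 104 148 114 110 111 109 105 105 108 113 123 107 104
 108 108 112 113 110 102 104 108 138 169 179 178 177 161  73  88 130 154
 175 183 179 177 173 170 167 163 160 158 147 127 102 136 157 139  97  76
  80  78  78 120 107  81  80  81 135 104  95 113 114 110 108 105]
75 [126 124 123 122 105 101 147 113 111 112 107 112 111  92 124 117 109 112
 112 108 107 110 110 103 105 108 153 170 172 172 163  81  54 110 146 161
 174 172 169 167 165 162 161 158 156 149 131 107  80 124 143 108  76  79
  80  81 110 112  79  80  81 127 119  93 107 110 110 110 110 107]
105 [120 120 115 119 108 104 148 112 107 108 108 112 115  92 124 122 112 113
 112 113 113 109  92 104 109 128 156 168 167 167 167 167 166 165 155
[... 312 characters left out ...]
61 161 160 159 160 160 159 159 156 136  93  78  77  78
  78  78  78  77  78  77  79  88 101 108 112 115 117 119 121 125]
col [164 164 164 164 163 164 164 163 164 163 163 163 163 163 163 162 162 162
 162 162 162 161 161 161 161 161 161 162 157 140 119  93  72  67  73  94
 106 106 106 105 106 106 105 106 106 106 105 155 164 164 164 164 163 163
 162 163 162 162 162 162 162 161 161 161 161 161 159 145 111  82  88  87
  87  87  87  87  84  85  84  83]
col0 [175 174 174 174 174 175 174 174 174 174 174 174 174 174 174 174 174 174
 174 173 174 173 174 173 174 173 150 143 161 175 173 173 173 172 172 172
 171 170 170 170 170 170 169 169 169 169 168 168 168 167 167 167 166 166
 166 166 165 165 165 165]
```

Run:
```python
from h import *
a=load("wr");b=load("wf");s=load("scene0");A=lambda v:np.degrees(np.arctan2(v[1],v[0]))
p,q=onz(a,328.7,20,.165),onz(a,329.1,230,.165); print("rail",p,q,A(p-q)-90)
u=(p-q)/np.linalg.norm(p-q)
print("post outer end",onz(a,329,265,.147), "scene ends",onz(s,286,318,.165),onz(s,396,347,.165))
for e in((315+4.7,48),(315+22.5,48)): print(onz(a,*e,.165))
k=[onz(b,*x,.086) for x in((334.8,125),(359.2,125),(336.2,40),(361.4,40))]
m1,m2=(k[0]+k[1])/2,(k[2]+k[3])/2; print("spine",np.array(k).round(4).tolist(),m1,m2,A(m2-m1)-90)
t1,t2=onz(b,350.1,75,.112),onz(b,350.7,40,.112); print("tab",t1,t2,A(t2-t1)-90)
e=onz(b,347,127.5,.086); print("spine near end",e,"tab ends",onz(b,350,89,.112),onz(b,351,27,.112))
```

```text
rail [0.63111817 0.19213083 0.165     ] [0.65527373 0.03125099 0.165     ] 8.538982613939268
post outer end [ 0.66117371 -0.00645791  0.147     ] scene ends [0.66484797 0.00826407 0.165     ] [0.63421113 0.20252596 0.165     ]
[0.62717708 0.17177707 0.165     ]
[0.64062097 0.17371514 0.165     ]
spine [[0.5341, 0.3566, 0.086], [0.5579, 0.3632, 0.086], [0.514, 0.4329, 0.086], [0.5373, 0.4394, 0.086]] [0.54599438 0.35991236 0.086     ] [0.52565333 0.43618036 0.086     ] 14.933460561674252
tab [0.53503259 0.40129958 0.112     ] [0.52729829 0.42972641 0.112     ] 15.22046522918761
spine near end [0.54667319 0.35756866 0.086     ] tab ends [0.53833327 0.3896839  0.112     ] [0.5245611  0.44007071 0.112     ]
```

Request:
step_arm:
  targets:
    - [1,-0.054,0.582,0,0]
    - [1,-0.054,0.582,0,0]
    - [1,-0.054,0.582,0,0]
    - [1,-0.054,0.582,-0.5,0]
    - [1,-0.054,0.582,-0.5,0]
    - [1,-0.054,0.582,-0.7,0]
    - [1,-0.054,0.582,-0.836,0]
    - [1,-0.054,0.582,-0.836,0]
    - [1,-0.054,0.582,-0.836,0]
    - [1,-0.054,0.582,-0.836,0]
    - [-1,-0.054,0.582,-0.836,0]
    - [-1,-0.054,0.582,-0.836,0]
    - [-1,-0.054,0.582,-0.836,0]
    - [-1,-0.054,0.582,-0.836,0]
    - [-1,-0.054,0.582,-0.836,0]
    - [-1,-0.054,0.582,-0.836,0]
    - [-1,-0.054,0.582,-0.836,0]
    - [-1,-0.054,0.582,-0.836,0]
    - [-1,-0.054,0.582,-0.836,0]
    - [-1,-0.054,0.582,-0.836,0]

```text
time_s: 7.3
position: [0.5309, 0.4152, 0.0965]
tcp_rot: [[-0.267, 0.964, 0.0], [0.964, 0.267, 0.0], [-0.0, 0.0, -1.0]]
force: [-0.3, 1.1, 0.6]
opening: 0.173
grasp_force: 0.3
```

Request:
step_arm:
  targets:
    - [-1,0,0,0,0]
    - [-1,0,0,0,0]
    - [-1,0,0,0,0]
    - [-1,0,0,0.1,0]
    - [-1,0,0,0.25,0]
    - [-1,0,0,0.4,0]
    - [-1,0,0,0.55,0]
    - [-1,0,0,0.7,0]
    - [-1,0,0,0.84,0]
    - [-1,0.05,-0.14,0.84,0]
    - [-1,0.1,-0.28,0.84,-0.02]
    - [-1,0.15,-0.42,0.84,-0.039]
    - [-1,0.2,-0.56,0.84,-0.039]
    - [-1,0.25,-0.7,0.84,-0.039]
    - [-1,0.3,-0.84,0.84,-0.039]
    - [-1,0.35,-0.96,0.84,-0.039]

```text
time_s: 8.9
position: [0.6183, 0.1732, 0.3063]
tcp_rot: [[-0.147, 0.989, -0.001], [0.989, 0.147, -0.0], [-0.0, -0.001, -1.0]]
force: [-0.6, 0.3, -1.3]
opening: 0.158
grasp_force: 29.9
```

Request:
step_arm:
  targets:
    - [-1,0.05,-0.14,0,0]
    - [-1,0.103,-0.286,0,0]
    - [-1,0.103,-0.286,0,0]
    - [-1,0.103,-0.286,0,0]
    - [-1,0.103,-0.286,0,0]

```text
time_s: 9.4
position: [0.6434, 0.1045, 0.3063]
tcp_rot: [[-0.148, 0.989, -0.001], [0.989, 0.148, 0.001], [0.001, -0.001, -1.0]]
force: [0.3, 0.1, -2.0]
opening: 0.157
grasp_force: 29.9
```

Run:
```python
from h import *
b=save("wrist","wh"); c=save("scene","sh"); save("side","dh"); s=read_state(); print(s["position"],s["tcp_rot"][:,0],s["time_s"],s["force"],s["opening"],s["grasp_force"])
cv2.imwrite("pics/w3.png",np.hstack([b["color"][100:400,120:520,::-1],c["color"][180:480,180:580,::-1]]))
```

```text
[0.64352635 0.10505624 0.30656527] [-1.49092832e-01  9.88823158e-01  3.01142457e-04] 9.55 [ 0.12420627 -0.27592517 -0.99416223] 0.1534318445295959 29.938198982854374
```

View pics/w3.png

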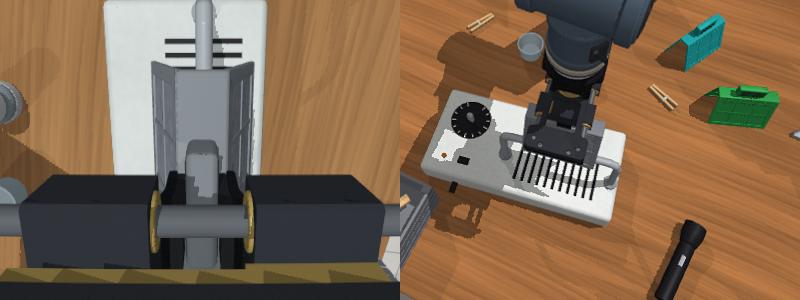

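The left crop shows the filter held with the rail centred between its leaves at about (204,60). Lowering it onto the rail.

Request:
step_arm:
  targets:
    - [-1,0.003,-0.002,-0.12,0]
    - [-1,0.003,-0.002,-0.24,0]
    - [-1,0.003,-0.002,-0.34,0]
    - [-1,0.003,-0.002,-0.4,0]
    - [-1,0.003,-0.002,-0.43,0]
    - [-1,0.003,-0.002,-0.45,0]
    - [-1,0.003,-0.002,-0.46,0]
    - [-1,0.003,-0.002,-0.465,0]
    - [-1,0.003,-0.002,-0.465,0]
    - [-1,0.003,-0.002,-0.465,0]

```text
time_s: 10.55
position: [0.6452, 0.1031, 0.1911]
tcp_rot: [[-0.147, 0.989, 0.001], [0.989, 0.147, -0.0], [-0.0, 0.001, -1.0]]
force: [-0.8, -0.8, -0.8]
opening: 0.16
grasp_force: 29.9
```

Request:
step_arm:
  targets:
    - [-1,0,0,-0.006,0]
    - [-1,0,0,-0.012,0]
    - [-1,0,0,-0.012,0]
    - [-1,0,0,-0.012,0]

```text
time_s: 10.95
position: [0.6451, 0.1031, 0.1881]
tcp_rot: [[-0.147, 0.989, 0.001], [0.989, 0.147, -0.0], [-0.0, 0.001, -1.0]]
force: [-0.5, -0.5, 4.4]
opening: 0.156
grasp_force: 29.9
```

Contact was felt at the expected height, so I release and rise.

Request:
step_arm:
  targets:
    - [-0.3,0,0,0.008,0]
    - [-0.1,0,0,0.008,0]
    - [-0.1,0,0,0.008,0]
    - [-0.1,0,0,0.008,0]
    - [-0.1,0,0,0.008,0]
    - [-0.1,0,0,0.008,0]
    - [0,0,0,0.05,0]
    - [0,0,0,0.12,0]
    - [0,0,0,0.25,0]
    - [0.3,0,0,0.4,0]
    - [1,0,0,0.5,0]
    - [1,0,0,0.5,0]

```text
time_s: 12.15
position: [0.6474, 0.1033, 0.3183]
tcp_rot: [[-0.147, 0.989, 0.011], [0.989, 0.147, -0.0], [-0.002, 0.011, -1.0]]
force: [-0.6, 0.4, 0.8]
opening: 0.687
grasp_force: 0.0
```

Run:
```python
from h import *
b=save("wrist","wh2"); s=read_state(); print(s["position"],s["time_s"],s["joint_positions"].round(1))
cv2.imwrite("pics/w4.png",b["color"][:,:,::-1])
```

```text
[0.64599907 0.10318944 0.31539427] 12.2 [-0.7 28.1 71.9  0.  79.7 -9.2]
```

View pics/w4.png

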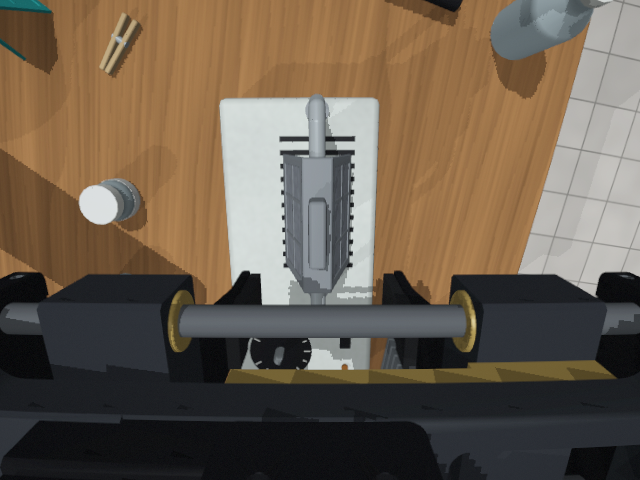

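The filter hangs astride the rail near its middle (spine at about (318,225)) and the gripper is clear. Next is a check of the brush's clearance beside the knob.

Run:
```python
from h import *
a=load("wk")
for p in((312,60),(325,82),(360,88),(375,75)): print("brush",onz(a,*p,.042).round(3))
print("brown",onz(a,388,195,.01).round(3))
```

```text
brush [ 0.623 -0.348  0.042]
brush [ 0.61  -0.368  0.042]
brush [ 0.62  -0.401  0.042]
brush [ 0.637 -0.408  0.042]
brown [ 0.539 -0.483  0.01 ]
```

Request:
step_arm:
  targets:
    - [0.5,-0.09,-0.2,0,-0.02]
    - [0.5,-0.18,-0.4,0,-0.04]
    - [0.5,-0.27,-0.6,0,-0.06]
    - [0.5,-0.3,-0.8,0,-0.073]
    - [0.5,-0.362,-1,0,-0.073]
    - [0.5,-0.362,-1,0,-0.073]
    - [0.5,-0.362,-1,0,-0.073]
    - [0.5,-0.362,-1,0,-0.073]

```text
time_s: 13.0
position: [0.554, -0.1459, 0.3114]
tcp_rot: [[0.082, 0.997, -0.002], [0.997, -0.082, 0.002], [0.002, -0.002, -1.0]]
force: [0.2, 0.3, 0.3]
opening: 0.753
grasp_force: 0.0
```

Request:
step_arm:
  targets:
    - [0.5,0,-0.3,0,0]
    - [0.5,0,-0.6,0,0]
    - [0.5,0,-0.988,-0.2,0]
    - [0.5,0,-0.988,-0.4,0]
    - [0.5,0,-0.988,-0.6,0]
    - [0.5,0,-0.988,-0.6,0]
    - [0.5,0,-0.988,-0.6,0]
    - [0.5,0,-0.988,-0.6,0]

```text
time_s: 13.8
position: [0.5537, -0.3919, 0.1589]
tcp_rot: [[0.081, 0.997, -0.005], [0.997, -0.081, 0.005], [0.005, -0.005, -1.0]]
force: [0.3, 0.5, 0.2]
opening: 0.748
grasp_force: 0.0
```

Run:
```python
from h import *
s=read_state(); print(s["position"],s["tcp_rot"],s["time_s"],s["joint_positions"].round(1),s["opening"])
```

```text
[ 0.55373534 -0.39186843  0.15886061] [[ 0.08104424  0.99669995 -0.00458733]
 [ 0.99669882 -0.08102015  0.00521493]
 [ 0.00482606 -0.00499482 -0.99997588]] 13.8 [-44.7  39.   77.2   0.   64.3 -40.1] 0.747507406711046
```

Request:
step_arm:
  targets:
    - [0.4,0.003,-0.004,-0.2,0]
    - [0.4,0.003,-0.004,-0.36,0]
    - [0.4,0.003,-0.004,-0.48,0]
    - [0.4,0.003,-0.004,-0.55,0]
    - [0.4,0.003,-0.004,-0.556,0]
    - [0.4,0.003,-0.004,-0.556,0]
    - [0.4,0.003,-0.004,-0.556,0]
    - [0.4,0.003,-0.004,-0.556,0]

```text
time_s: 14.6
position: [0.5563, -0.3957, 0.0256]
tcp_rot: [[0.081, 0.997, 0.003], [0.997, -0.081, -0.003], [-0.002, 0.003, -1.0]]
force: [-0.2, 0.4, 0.4]
opening: 0.702
grasp_force: 0.0
```

Request:
step_arm:
  targets:
    - [0.4,-0.003,0.005,-0.018,0]
    - [0.4,-0.003,0.005,-0.018,0]
    - [0.4,-0.003,0.005,-0.018,0]
    - [0,-0.003,0.005,-0.018,0]
    - [-1,-0.003,0.005,-0.018,0]
    - [-1,-0.003,0.005,-0.018,0]
    - [-1,-0.003,0.005,-0.018,0]
    - [-1,-0.003,0.005,-0.018,0]
    - [-1,-0.003,0.005,-0.018,0]
    - [-1,-0.003,0.005,-0.018,0]

```text
time_s: 15.6
position: [0.5543, -0.3936, 0.0188]
tcp_rot: [[0.082, 0.997, -0.0], [0.997, -0.082, 0.0], [0.0, -0.0, -1.0]]
force: [-1.8, 0.3, -0.1]
opening: 0.549
grasp_force: 30.0
```

The knob is gripped (48 mm opening). Lifting, and carrying it above the spindle.

Request:
step_arm:
  targets:
    - [-1,0,0,0.1,0]
    - [-1,0,0,0.25,0]
    - [-1,0,0,0.4,0]
    - [-1,0,0,0.56,0]
    - [-1,0.05,0.18,0.56,-0.02]
    - [-1,0.1,0.36,0.56,-0.04]
    - [-1,0.15,0.54,0.56,-0.04]
    - [-1,0.2,0.72,0.56,-0.04]
    - [-1,0.24,0.86,0.56,-0.04]
    - [-1,0.28,1,0.56,-0.04]
    - [-1,0.28,1,0.56,-0.04]

```text
time_s: 16.7
position: [0.6247, -0.1384, 0.1587]
tcp_rot: [[0.201, 0.98, -0.001], [0.98, -0.201, 0.002], [0.002, -0.001, -1.0]]
force: [-0.5, 0.2, -1.1]
opening: 0.547
grasp_force: 30.0
```

Request:
step_arm:
  targets:
    - [-1,0,0.1,0,0]
    - [-1,0,0.184,0,0]
    - [-1,0,0.184,0,0]
    - [-1,0,0.184,0,0]
    - [-1,0,0.184,0,0]
    - [-1,0,0.184,0,0]

```text
time_s: 17.3
position: [0.6244, -0.099, 0.1588]
tcp_rot: [[0.207, 0.978, 0.0], [0.978, -0.207, -0.0], [-0.0, 0.0, -1.0]]
force: [-0.4, 0.2, 0.2]
opening: 0.549
grasp_force: 30.0
```

Run:
```python
from h import *
a=save("wrist","p1");b=save("scene","p2");c=save("side","p3"); s=read_state(); print(s["position"],s["tcp_rot"],s["time_s"],s["joint_positions"].round(1),s["force"],s["opening"])
def cr(x,p):
    u,v=np.clip(p.astype(int),[100,75],[539,404]); return cv2.resize(x["color"][v-75:v+75,u-100:u+100,::-1],(400,300),interpolation=2)
pt=[.624,-.0975,.12]
for x in(a,b,c): print(proj(x,pt))
cv2.imwrite("pics/w5.png",np.vstack([np.hstack([cr(b,proj(b,pt)),cr(c,proj(c,pt))]),np.hstack([cv2.resize(a["color"][:,:,::-1],(400,300)),cv2.resize(c["color"][:,:,::-1],(400,300))])]))
```

```text
[ 0.62431861 -0.0984506   0.15877691] [[ 2.06788715e-01  9.78385620e-01  7.97320573e-05]
 [ 9.78385617e-01 -2.06788704e-01 -1.30127011e-04]
 [-1.10826708e-04  1.04917496e-04 -9.99999988e-01]] 17.45 [-19.1  35.5  84.8  -0.   59.6  -7.1] [-0.218781    0.51556521  0.0947261 ] 0.550081594616804
[321.65015305 267.07186662]
[247.52760965 286.98723982]
[411.43734327 225.29562998]
```

View pics/w5.png

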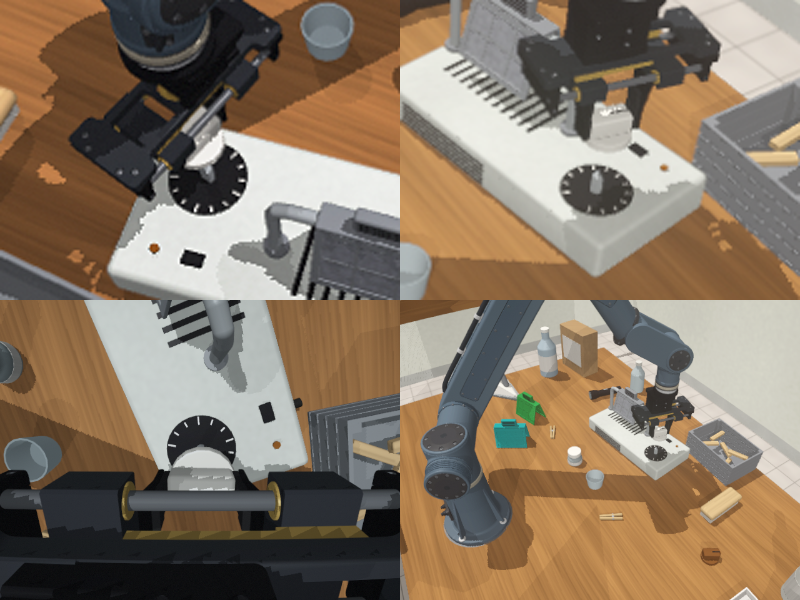

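The knob is held upright above the spindle: knob at (212,125) and spindle at (197,185) within the side crop. Lowering slowly while watching the force.

Request:
step_arm:
  targets:
    - [-1,0,0.004,-0.08,0]
    - [-1,0,0.004,-0.16,0]
    - [-1,0,0.004,-0.2,0]
    - [-1,0,0.004,-0.22,0]
    - [-1,0,0.004,-0.23,0]
    - [-1,0,0.004,-0.235,0]
    - [-1,0,0.004,-0.24,0]
    - [-1,0,0.004,-0.24,0]

```text
time_s: 18.25
position: [0.6246, -0.0967, 0.0993]
tcp_rot: [[0.206, 0.979, 0.001], [0.979, -0.206, -0.0], [-0.0, 0.001, -1.0]]
force: [0.2, 0.0, -0.5]
opening: 0.55
grasp_force: 30.0
```

Request:
step_arm:
  targets:
    - [-1,0,0,-0.008,0]
    - [-1,0,0,-0.016,0]
    - [-1,0,0,-0.02,0]
    - [-1,0,0,-0.02,0]

```text
time_s: 18.65
position: [0.6242, -0.0966, 0.0936]
tcp_rot: [[0.206, 0.979, -0.0], [0.979, -0.206, 0.0], [0.0, -0.0, -1.0]]
force: [-0.4, -0.8, -0.2]
opening: 0.553
grasp_force: 30.0
```

Request:
step_arm:
  targets:
    - [-1,0,0,-0.008,0]
    - [-1,0,0,-0.016,0]
    - [-1,0,0,-0.022,0]
    - [-1,0,0,-0.022,0]
    - [-1,0,0,-0.022,0]

```text
time_s: 19.15
position: [0.6243, -0.0966, 0.0882]
tcp_rot: [[0.206, 0.979, -0.0], [0.979, -0.206, 0.0], [0.0, -0.0, -1.0]]
force: [0.2, -0.5, -1.2]
opening: 0.551
grasp_force: 30.0
```

Request:
step_arm:
  targets:
    - [-1,0,0,-0.006,0]
    - [-1,0,0,-0.012,0]
    - [-1,0,0,-0.016,0]
    - [-1,0,0,-0.016,0]
    - [-1,0,0,-0.016,0]

```text
time_s: 19.65
position: [0.6245, -0.0966, 0.0847]
tcp_rot: [[0.206, 0.979, 0.001], [0.979, -0.206, -0.0], [-0.0, 0.001, -1.0]]
force: [-1.5, -0.6, 4.0]
opening: 0.552
grasp_force: 30.0
```

The spring is engaged (4 N). Pressing to the stop.

Request:
step_arm:
  targets:
    - [-1,0,0,-0.006,0]
    - [-1,0,0,-0.012,0]
    - [-1,0,0,-0.014,0]
    - [-1,0,0,-0.014,0]
    - [-1,0,0,-0.014,0]

```text
time_s: 20.15
position: [0.6245, -0.0967, 0.0816]
tcp_rot: [[0.206, 0.979, 0.001], [0.979, -0.206, -0.0], [-0.0, 0.001, -1.0]]
force: [-1.9, 0.3, 7.6]
opening: 0.551
grasp_force: 30.0
```

Request:
step_arm:
  targets:
    - [-1,0,0,-0.004,0]
    - [-1,0,0,-0.006,0]
    - [-1,0,0,-0.006,0]
    - [-1,0,0,-0.006,0]
    - [-1,0,0,-0.006,0]

```text
time_s: 20.65
position: [0.6246, -0.0967, 0.0814]
tcp_rot: [[0.206, 0.979, 0.001], [0.979, -0.206, -0.001], [-0.0, 0.001, -1.0]]
force: [-4.3, 0.5, 14.8]
opening: 0.547
grasp_force: 30.1
```

Run:
```python
from h import *
b=save("scene","f2");c=save("side","f3"); s=read_state(); print(s["position"],s["force"],s["grasp_force"],s["time_s"])
cv2.imwrite("pics/w6.png",np.hstack([cv2.resize(b["color"][180:405,130:430,::-1],(400,300)),cv2.resize(c["color"][130:280,310:510,::-1],(400,300))]))
```

```text
[ 0.62461703 -0.09665213  0.081391  ] [-4.23756579  0.27917001 13.68785494] 30.056482667005184 20.75
```

View pics/w6.png

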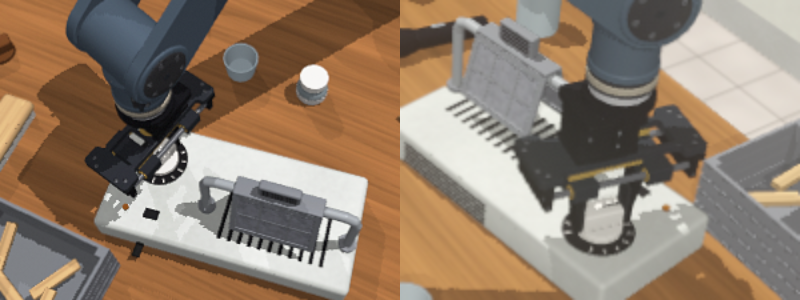

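The force rose to 14 N with no further travel, so the spindle is at its stop with the knob seated. The left crop shows the filter still on the rail at (275,205), and the right crop shows the knob down on the dial at (600,220). Handing in.

```bash
python3 -c "
from rig import *
print(hand_in())"
```

```text
the job is handed in; nothing more can be done
None
```

The filter hangs astride the middle of the rail, the knob is seated on the spindle and held pressed against its stop at about 14 N, and the job was handed in at about 21 s; no verdict was returned.

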